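# Lever the stuck lid off the cone box

## Task

The snap lid of the steel cone box is stuck. Set the flat pry bar over the fulcrum stand with its thin tip under the lid's front lip and let go of it there, then press down on the bar's far end until the lid pops up. Leave the bar where it ends up, lift the lid off by its handle, and lower it by hand, right way up, onto the floor of the instrument tray, wholly inside the rim; do not disturb the bottle, tub, timer or marker.

Things in the scene. Friction and masses are not known exactly. Their poses are not given: they have to be found in the camera images.
- box: Open steel box, 116 (x) x 84 (y) x 80 mm high, walls 5 mm, fixed on the bench. Origin: centre of its underside; z up. Its front (-x) faces roughly to the robot's left. Spring balls in the side walls hold the lid until its front edge is up 7 to 9 mm: freeing it takes 25 to 45 N up at the lip, or about 7 to 14 N down at the pry bar's far end. A cone and a connector are fixed inside, below the lid.
- fulcrum: Steel fulcrum stand in front of the box, fixed to it (same origin and axes). A base strip 56 mm wide, 5 mm thick runs from the box's front wall (x = -58 mm) to x = -133 mm; an upright 14 x 40 mm at x = -103 mm carries a rounded ridge along y. Two lugs at y = +-15 to +-20 mm, 83 mm high, leave a 30 mm gap over the ridge for the bar.
- fulcrum_top (a point): Middle of the ridge's top, at (-103, 0, 71) mm in the box's frame; 9 mm below the underside of the seated lid's lip, 45 mm in front of the box's front wall.
- lid: Loose snap lid, 0.35 kg: plate 120 x 88 x 4 mm with a lip 44 mm wide at the front (-x). Origin: centre of the plate's underside, seated 80 mm above the box's origin, same axes. Skirts under it, at y = +-27 mm, reach 18 mm down, so on a flat surface the origin is 18 mm up. It pivots up about its rear edge; once popped it stays up, lip 10 to 17 mm above its seat, and lifts straight off.
- lid_lip (a point): Middle of the front edge of the lip's underside, at (-76, 0, 0) mm in the lid's frame, 18 mm in front of the box's front wall, 80 mm above the bench while the lid is seated.
- lid_grip (a point): Centre of the lid's black handle bar, at (0, 0, 17) mm in the lid's frame; the bar is 66 mm along x, 14 mm wide (y), 14 mm high, and stands on two short posts 6 mm clear of the plate.
- pry_bar: Loose flat pry bar, 200 mm, 0.15 kg. Origin: centre of its underside; +x to the tip, z up as it lies. Blade x = -15 to 100 mm, 16 mm wide, 5 mm thick (last 25 mm: 3 mm). Rubber handle x = -100 to -10 mm, 20 mm wide, 14 mm high, underside flush with the blade. Its weight is near x = -35 mm.
- bar_tip (a point): Middle of the tip's lower edge, at (100, 0, 0) mm in the bar's frame.
- bar_end (a point): Spot to press on, on top of the handle near its far end, at (-90, 0, 14) mm in the bar's frame. Let go on the fulcrum, tip under the lip, the bar tips handle-down about 8 degrees until the tip bears on the lip, and stays. Pressed, the handle end meets the bench at about 27 degrees by when the lid has popped, and stays there too.
- tray: Shallow steel instrument tray, fixed, 183 (x) x 278 (y) mm, rim 20 mm high. Origin: centre of its underside on the bench; its floor is at bench height (z = 0). Inside the rim it is 164 x 260 mm.
- bottle: Bystander: brown agent bottle, 62 mm across, 136 mm high, standing. Origin: centre of its underside.
- tub: Bystander: tub of cotton buds, 77 mm across, 80 mm high. Origin: centre of its underside.
- timer: Bystander: small bench timer, 66 x 62 x 64 mm. Origin: centre of its underside.
- marker: Bystander: marker pen, 14 x 123 x 14 mm, lying. Origin: centre of its underside.
Mind the look-alikes: they are no part of the job. There is more than one size of the pry_bar; the job needs the largest.

How it is judged:
By the outcome, as a careful person would: the job done as asked, in the order asked, and still so for the second after the job is handed in, with the robot touching nothing.
It also fails if it takes over 61 s, if anything falls off the work surface, if the arm or the gripper's body presses on something with over 40 N, if the wrist force passes 120 N, or if a joint passes its speed limit or range.

## Robot

A 6-joint arm with a two-finger parallel gripper is mounted at the origin on a cart in front of the work surface, level with it; the furniture and walls round the work are solid. World frame = base frame: x ahead of the robot, y to its left, z up, the work surface at z = 0. Lengths are in m, angles in rad, forces in N, time in s.
With the tool pointing down it reaches from about 0.275 to 0.775 m from the base axis. Payload 14.6 kg.
Tool frame: the origin (TCP) lies at the very end of the fingers, on their centre line; the grasp point (between the pads) lies r.grip_point_offset behind it (r.grip_point_offset is the distance from the TCP to the grasp point, in m); z points along the fingers, y is the line along which they close (so a half turn about z gives the same grasp; the last joint's range is limited). The gripper opens to 85 mm and grips with 20 to 120 N. Pads are 22 mm wide; open, the fingers measure 114 mm over their backs; the gripper's body (76 mm by 85 mm) begins 54 mm behind the grasp point. The pads swing forward as they close: fully open they stand 13 mm farther back than shut.
Start: joints at [-1.411, 0.263, -0.048, 1.259, 0, 1.415], TCP at [0.163, -0.499, 0.211] pointing down, gripper open.
Joint ranges: [-2.65, 2.65], [-0.89, 1.7], [-1.18, 1.37], [-2.13, 2.11], [-1.35, 1.29], [-3.14, 3.14]. Speed limits (rad/s): [1.89, 1.89, 2.57, 2.79, 3.14, 3.14].

## Interface

Orientations are given as a 3x3 rotation matrix whose columns are the frame's x, y, z axes.
In Python, from station import r, kinematics, status, camera gives the robot as it stands. Calls block until the motion is done:
- r.reach(position, orientation): joint-space move of the TCP to a pose.
- r.servo_line(position, ori=None, rate=0.15): straight line of the TCP; ori=None keeps the orientation; rate is the mean speed in m/s.
- r.move_j(angles): joint-space move.
- r.move_gripper(opening, f_grip=None): finger opening in m; f_grip is the grip in N (None keeps the last); returns when the fingers have stopped.
- r.dwell(seconds).
- kinematics.ik(position, orientation): joint angles nearest the present ones, or None.
- status.sense(): the state.
- camera(name): name is "scene" or "side" or "wrist"; returns a dict with "color" (400x640x3 uint8, blue, green, red), "depth" (400x640 float32, m along the optical axis (not along the pixel's ray), 0 where there is no reading), "fx", "fy", "cx", "cy" (pixels), "rvec" (rotation vector, rad) and "tvec" (3), from world to camera coordinates, as OpenCV has them. Camera axes: x right, y down, z forward; pixel columns grow to the right and rows downward; lengths in m; the calibration is good to about 2 mm. A picture is of the moment at which its call begins.
A pose or a line that the arm cannot do raises r.Unreachable and nothing moves.
- r.hand_in(): hands the job in; it is judged then, once.
The state is a dict: "time": time; "joints": joint angles; "qvel": joint speeds; "tau": joint torques, N m; "eef_pos": TCP position; "eef_rot": TCP orientation; "ft_force": force on the tool from outside, world axes, zero at the start; "moment": the same for the moment, N m; "grip_width": finger opening in m; "grip_force": force on a finger pad.
Only numpy, scipy, OpenCV 4.12 (cv2) and the standard library are available. Lean on these libraries where they do the work, as an engineer would, in place of code of your own. Each camera call takes 0.05 s, during which the arm holds its last target. There are 200 camera calls.

## Working session

There is one attempt and no reset: what is moved stays moved. The work goes in short steps, each a Python script; the robot and the scene stay as the last script left them, time stands still between calls to the robot, and variables do not carry over. Pictures are saved under pics/ and viewed, at most 10 in all, crops included, and the job is handed in when it is done.

```bash
mkdir -p pics; ls
cat > h.py <<'E'
import numpy as np, cv2
from station import r, kinematics, status, camera
def snap(n,f):
    c=camera(n); cv2.imwrite(f'pics/{f}.png',c['color']); np.savez(f'pics/{f}.npz',**c); return c
def load(f): return dict(np.load(f'pics/{f}.npz'))
def w2c(c): return cv2.Rodrigues(np.array(c['rvec']))[0],np.array(c['tvec']).reshape(3)
def deproj(c,u,v,z=None):
    "world point from depth, or on plane z"
    R,t=w2c(c); ray=np.array([(u-c['cx'])/c['fx'],(v-c['cy'])/c['fy'],1.])
    C=-R.T@t; d=R.T@ray
    if z is not None: return C+d*(z-C[2])/d[2]
    return C+d*c['depth'][int(round(v)),int(round(u))]
def proj(c,P):
    R,t=w2c(c); p=R@np.array(P)+t; return c['fx']*p[0]/p[2]+c['cx'],c['fy']*p[1]/p[2]+c['cy']
def down(a):
    "tool down, closing axis (tool y) at world angle a"
    y=np.array([np.cos(a),np.sin(a),0]); z=np.array([0,0,-1.]); return np.stack([np.cross(y,z),y,z],1)
E
python3 - <<'E'
from h import *
for n in('scene','side'):
    c=snap(n,n+'1'); R,t=w2c(c); print(n,-R.T@t,R[2],c['fx'])
print(status.sense(), r.grip_point_offset)
a=cv2.imread('pics/scene1.png');b=cv2.imread('pics/side1.png')
E
```

```text
pics
scene [-0.12892333 -0.52939782  1.11430305] [ 0.52176555  0.39528728 -0.75598193] 430.29869573119544
side [ 0.23755003 -1.02732808  0.88006052] [ 0.25580532  0.7619351  -0.59499457] 416.42284425921116
{'time': 0.1, 'joints': array([-1.41131000e+00,  2.63506258e-01, -4.88424486e-02,  1.25937481e+00,
        1.68460815e-05,  1.41550416e+00]), 'qvel': array([ 0.00015508, -0.00150884,  0.00161909,  0.00053599,  0.00126353,
        0.00138482]), 'tau': array([ 5.61529101e-03, -6.38575244e+01,  3.85064471e+01,  9.99780837e-03,
        1.42766660e-05, -1.75046068e-05]), 'eef_pos': array([ 0.16250872, -0.49896497,  0.21026841]), 'eef_rot': array([[ 9.50864993e-01,  3.09605794e-01, -1.30616119e-04],
       [ 3.09605780e-01, -9.50864564e-01,  9.18100642e-04],
       [ 1.60051038e-04, -9.13429266e-04, -9.99999570e-01]]), 'ft_force': array([ 0.48985118, -0.49337546,  0.59484412]), 'moment': array([-0.01741968,  0.01431116, -0.0192275 ]), 'grip_force': 0.0, 'grip_width': 0.0852607621065092} 0.0187
```

View pics/scene1.png

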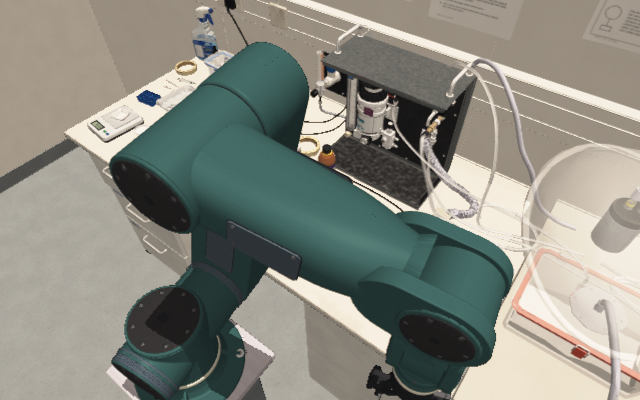

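View pics/side1.png

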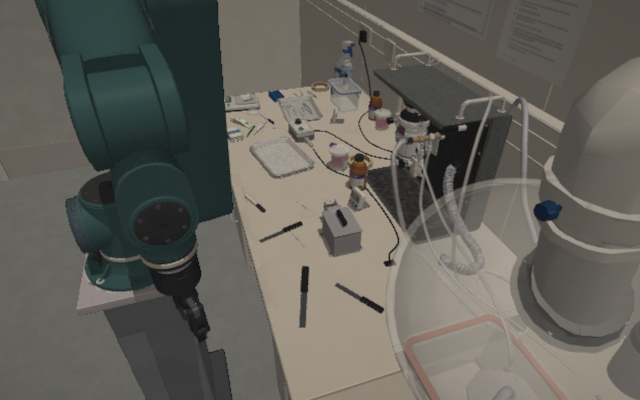

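Side view: box with black handle at ~(341,230), three bar candidates at (282,231), (305,295), (358,297), tray at (281,157), tub (339,155), bottle (358,172), small timer (330,205)?; the scene camera is blocked by the arm.

Run:
```python
from h import *
c=load('side1')
for n,u,v in [('boxtop',341,218),('barA tip',262,240),('barA end',301,224),('barB e1',305,267),('barB e2',303,325),('barC e1',336,285),('barC e2',381,310),('mk1',246,195),('mk2',264,210),('tray',281,157),('t1',250,143),('t2',287,178),('t3',312,168),('t4',280,138),('tub',339,152),('bot',358,172),('tm',357,198),('tm2',300,130),('x',330,205)]:
    print(n,deproj(c,u,v).round(3),deproj(c,u,v,0).round(3))
a=c['color'][180:340,225:405]; cv2.imwrite('pics/side1c.png',cv2.resize(a,None,fx=3.7,fy=3.7,interpolation=cv2.INTER_CUBIC))
```

```text
boxtop [ 0.593 -0.147  0.102] [ 0.64  -0.031  0.   ]
barA tip [ 0.367 -0.057  0.002] [ 0.368 -0.055  0.   ]
barA end [ 0.503 -0.026  0.007] [ 0.505 -0.019 -0.   ]
barB e1 [ 0.459 -0.22   0.014] [ 0.462 -0.207  0.   ]
barB e2 [ 0.4   -0.398  0.001] [ 0.401 -0.397  0.   ]
barC e1 [ 0.524 -0.299 -0.001] [ 0.524 -0.3    0.   ]
barC e2 [ 0.602 -0.423  0.009] [ 0.606 -0.416  0.   ]
mk1 [0.361 0.182 0.011] [0.362 0.197 0.   ]
mk2 [0.404 0.082 0.007] [0.405 0.092 0.   ]
tray [ 0.545  0.414 -0.   ] [0.545 0.413 0.   ]
t1 [ 0.446  0.57  -0.001] [0.446 0.568 0.   ]
t2 [0.529 0.255 0.001] [0.529 0.257 0.   ]
t3 [0.639 0.292 0.001] [0.64  0.294 0.   ]
t4 [0.574 0.549 0.012] [0.579 0.572 0.   ]
tub [0.734 0.25  0.08 ] [0.784 0.378 0.   ]
bot [0.746 0.092 0.085] [0.801 0.212 0.   ]
tm [ 0.707 -0.001  0.046] [ 0.733  0.056 -0.   ]
tm2 [0.658 0.523 0.051] [0.684 0.617 0.   ]
x [ 0.598 -0.037  0.069] [0.628 0.048 0.   ]
```

View pics/side1c.png

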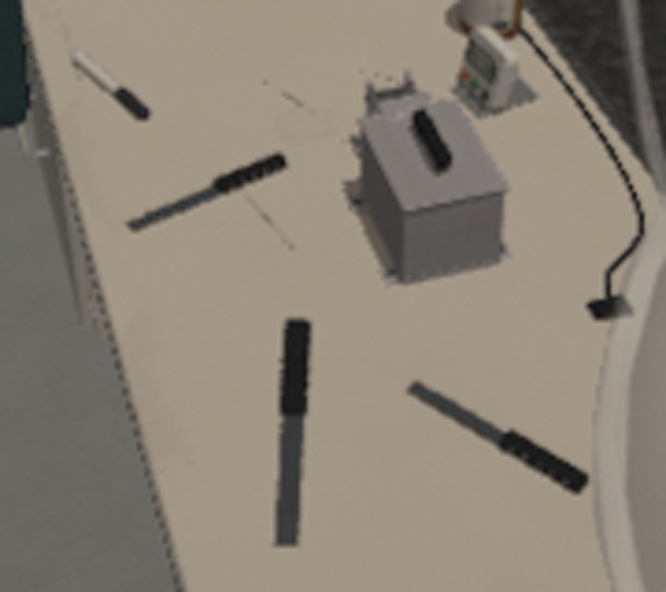

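Bars: B at crop (295,430) is the longest (~195 mm vs ~140/150); handle toward +y, tip toward −y. The box's fulcrum/lugs appear behind it at crop (390,90). Now wrist views.

Run:
```python
from h import *
a=np.radians(-18)
def go(p,a):
    for aa in (a,a+np.pi):
        q=kinematics.ik(p,down(aa)); print(p,np.degrees(aa),None if q is None else np.round(q,2))
go([.45,-.28,.38],a); go([.58,-.10,.38],a)
r.reach([.45,-.28,.38],down(a)); c=snap('wrist','w1'); R,t=w2c(c);print(-R.T@t,R[2])
r.reach([.56,-.10,.38],down(a)); c=snap('wrist','w2'); R,t=w2c(c);print(-R.T@t,R[2]); snap('scene','scene2');snap('side','side2')
print(status.sense()['time'],status.sense()['joints'])
A=[cv2.imread(f'pics/{n}.png') for n in('w1','w2')]
cv2.imwrite('pics/m1.png',cv2.resize(np.vstack(A),None,fx=.75,fy=.75))
```

```text
[0.45, -0.28, 0.38] -18.0 [-0.71  0.29  0.45  1.73  0.    1.17]
[0.45, -0.28, 0.38] 162.0 [-0.71  0.29  0.45  1.73  0.   -1.97]
[0.58, -0.1, 0.38] -18.0 [-0.31  0.42  0.65  1.8   0.    1.58]
[0.58, -0.1, 0.38] 162.0 [-0.31  0.42  0.65  1.8   0.   -1.57]
[ 0.47525749 -0.20290814  0.54129947] [-0.10079923 -0.30466488 -0.94711078]
[ 0.58522522 -0.02319856  0.54170324] [-0.10010077 -0.30541477 -0.94694332]
2.6333 [-3.22692882e-01  3.70967145e-01  5.73340239e-01  1.77304475e+00
 -1.89969764e-04  1.56435926e+00]
```

View pics/m1.png

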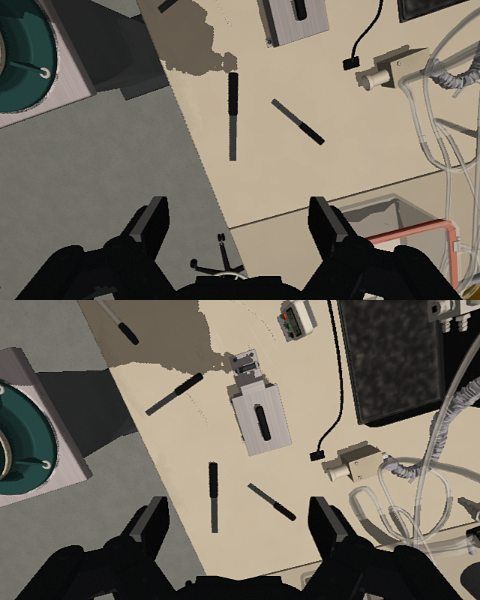

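w1/w2 (montage ×0.75): largest bar vertical at (233,115) in w1 and (213,497) in w2; box with handle at (262,425), fulcrum with lugs at (247,362). Now the box in detail, bar by segmentation.

Run:
```python
from h import *
def bar(f,win,ztop):
    c=load(f); x0,x1,y0,y1=win; g=c['color'][y0:y1,x0:x1].max(2)
    m=(g<105).astype(np.uint8); n,l,s,ce=cv2.connectedComponentsWithStats(m); i=1+np.argmax(s[1:,4])
    pts=np.argwhere(l==i)[:,::-1]+[x0,y0]
    rc=cv2.minAreaRect(pts.astype(np.float32)); 
    b=cv2.boxPoints(rc); e=sorted([(b[i]+b[(i+1)%4])/2 for i in range(4)],key=lambda p:-np.linalg.norm(p-rc[0]))[:2]
    e=sorted(e,key=lambda p:p[1]); print(f,s[i],rc)
    E=[deproj(c,*e[0],.010),deproj(c,*e[1],.0015)]
    print(E[0].round(4),E[1].round(4),np.linalg.norm(E[0]-E[1]))
    # heights from depth
    mid=(e[0]*.7+e[1]*.3); print('depth handle',deproj(c,*mid).round(4), 'tip',deproj(c,*(e[0]*.1+e[1]*.9)).round(4))
bar('w1',(290,335,90,220),0); bar('w2',(270,300,210,320),0)
bar('side1',(295,315,255,332),0)
c=load('w2');a=c['color'][55:205,285:485-85]; cv2.imwrite('pics/w2c.png',cv2.resize(a,None,fx=4,fy=4,interpolation=cv2.INTER_CUBIC))
```

```text
w1 [   0    0   28  125 1363] ((310.3615417480469, 150.89230346679688), (125.89524841308594, 26.047290802001953), 82.87498474121094)
[ 0.4521 -0.1962  0.01  ] [ 0.4096 -0.4034  0.0015] 0.2117240063542365
depth handle [ 0.4409 -0.252   0.0126] tip [ 0.4142 -0.3808  0.    ]
w2 [  8   6  13  95 886] ((284.91839599609375, 262.9703674316406), (94.27352905273438, 11.25221061706543), 88.15238952636719)
[ 0.4616 -0.2067  0.01  ] [ 0.3965 -0.4001  0.0015] 0.20420302527906178
depth handle [ 0.4449 -0.2579  0.0124] tip [ 4.028e-01 -3.804e-01 -3.000e-04]
side1 [  5  11   9  61 383] ((303.95550537109375, 296.01336669921875), (7.085171222686768, 60.17985534667969), 1.6846843957901)
[ 0.4604 -0.2125  0.01  ] [ 0.3995 -0.4014  0.0015] 0.19861726925536574
depth handle [ 0.4391 -0.2793  0.0124] tip [ 0.4049 -0.3846  0.002 ]
```

View pics/w2c.png

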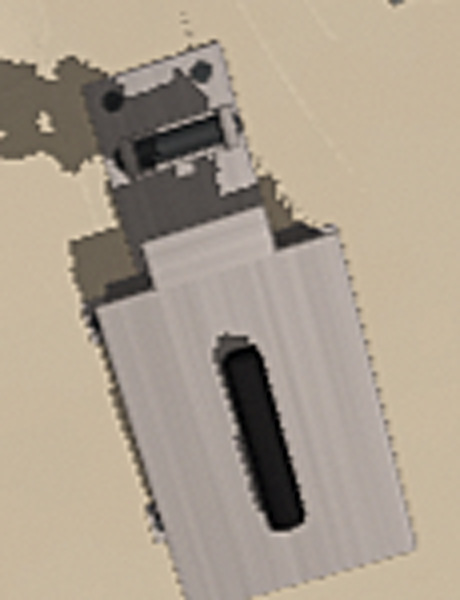

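Crop (×4, offset 285,55): lid corners at (97,308), (338,232), (413,548); lip front corners (143,243), (268,208); handle ends (240,348), (288,528); lugs at (127,158) and (232,122), ridge between.

Run:
```python
from h import *
def fit(c,uv,model,z):
    W=np.array([deproj(c,u,v,z)[:2] for u,v in uv]); M=np.array(model,float)
    wm,mm=W.mean(0),M.mean(0); A=(W-wm); B=(M-mm)
    th=np.arctan2((B[:,0]*A[:,1]-B[:,1]*A[:,0]).sum(),(B*A).sum())
    Rm=np.array([[np.cos(th),-np.sin(th)],[np.sin(th),np.cos(th)]]); o=wm-Rm@mm
    print('origin',o.round(4),'yaw',np.degrees(th).round(2),'res mm',((W-(M@Rm.T+o))*1e3).round(1).tolist()); return o,th
c=load('w2'); f=lambda L:[(285+x/4-.4,55+y/4-.4) for x,y in L]
# model: box x front=-; looking: front up in image(+y world)
fit(c,f([(97,308),(338,232),(413,548),(143,243),(268,208)]),[(-.06,-.044),(-.06,.044),(.06,.044),(-.076,-.022),(-.076,.022)],.084)
fit(c,f([(97,308),(338,232),(413,548),(143,243),(268,208)]),[(-.06,.044),(-.06,-.044),(.06,-.044),(-.076,.022),(-.076,-.022)],.084)
fit(c,f([(236,347),(290,529)]),[(-.033,0),(.033,0)],.104)
fit(c,f([(116,160),(232,122)]),[(-.103,-.0175),(-.103,.0175)],.083)
s=load('side1'); g=lambda L:[(225+x/3.7-.4,180+y/3.7-.4) for x,y in L]
fit(s,g([(408,210),(507,187),(362,112)]),[(.06,-.044),(.06,.044),(-.06,-.044)],.084)
fit(s,g([(420,110),(443,168)]),[(-.033,0),(.033,0)],.104)
for u,v in [(330,400),(180,400),(200,240)]:
    x,y=f([(u,v)])[0]; print('depth',deproj(c,x,y).round(4))
x,y=f([(262,430)])[0]; print('handle',deproj(c,x,y).round(4)); x,y=f([(180,143)])[0]; print('ridge',deproj(c,x,y).round(4))
# triangulate handle centre from w2 & side1
def tri(P):
    A=[];b=[]
    for c,u,v in P:
        R,t=w2c(c);x=(u-c['cx'])/c['fx'];y=(v-c['cy'])/c['fy']
        A+=[x*R[2]-R[0],y*R[2]-R[1]];b+=[t[0]-x*t[2],t[1]-y*t[2]]
    X=np.linalg.lstsq(np.array(A),np.array(b),rcond=None)[0]; return X
print('tri handle top',tri([(c,*f([(264,438)])[0]),(s,*g([(432,139)])[0])]).round(4))
print('tri bar',tri([(c,284.92,262.97),(s,303.96,296.01)]).round(4))
# tray / bystanders
s=load('side2'); 
a=load('scene2')['color']; cv2.imwrite('pics/tm.png',np.hstack([cv2.resize(load('side2')['color'][110:270,220:420],None,fx=2,fy=2),cv2.resize(a,None,fx=.6,fy=.6)[:,:]][:1]+[cv2.resize(a,(400,320))]))
```

```text
origin [ 0.5967 -0.1343] yaw -91.55 res mm [[1.0, -0.9], [-0.9, 0.2], [-1.0, 2.7], [0.5, -0.5], [0.3, -1.5]]
origin [ 0.645  -0.1122] yaw -39.32 res mm [[-71.1, -33.9], [70.7, 32.9], [-25.5, -8.5], [-22.9, -11.2], [48.7, 20.7]]
origin [ 0.5966 -0.1319] yaw -90.19 res mm [[0.0, 0.4], [-0.0, -0.4]]
origin [ 0.5958 -0.133 ] yaw -90.78 res mm [[-2.7, 0.0], [2.7, -0.0]]
origin [ 0.6007 -0.1356] yaw -92.83 res mm [[2.0, -4.1], [-3.0, 1.3], [1.0, 2.8]]
origin [ 0.5942 -0.1441] yaw -96.33 res mm [[0.5, 4.2], [-0.5, -4.2]]
depth [ 0.6237 -0.1305  0.0829]
depth [ 0.573  -0.1141  0.0822]
depth [ 0.596  -0.0634  0.0833]
handle [ 0.5971 -0.1285  0.1033]
ridge [ 0.5994 -0.0315  0.0692]
tri handle top [ 0.5981 -0.1339  0.0943]
tri bar [ 0.429  -0.3039 -0.0055]
```

View pics/tm.png

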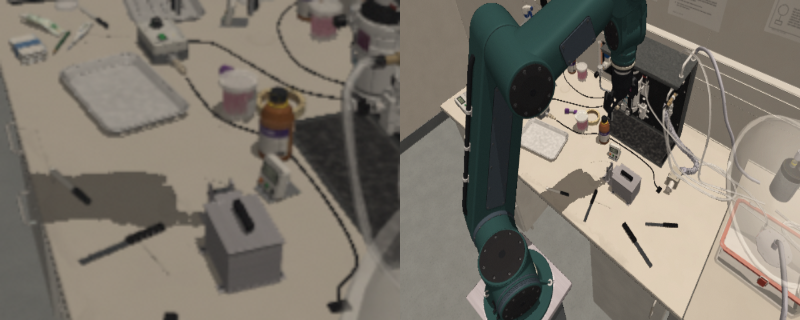

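Box origin ≈ (0.597, −0.1335), yaw ≈ −91.3°, lid/ridge depths match the text (82.8, 69 mm; camera reads ~1 mm low); side2 shows tray, tub, bottle, timer clear of the path. Pick up the bar.

```bash
cat >> h.py <<'E'
BOX=np.array([.597,-.1335]); YAW=np.radians(-91.3)
def box2w(x,y,z): c,s=np.cos(YAW),np.sin(YAW); return np.array([BOX[0]+c*x-s*y,BOX[1]+s*x+c*y,z])
def axes(yaw,t):
    d=np.array([np.cos(yaw),np.sin(yaw),0]);z=np.array([0,0,1.])
    bx=np.cos(t)*d+np.sin(t)*z; by=np.cross(z,d); return np.stack([bx,by,np.cross(bx,by)],1)
def tool(B): return np.stack([-B[:,0],B[:,1],-B[:,2]],1)
GX=-.045; GZ=.002   # TCP in the bar's frame when held
def barpose(tip,t,yaw=None):
    "TCP pose that puts the bar tip's lower edge at tip with tilt t (tip up)"
    B=axes(YAW if yaw is None else yaw,t); return tip+B@np.array([GX-.1,0,GZ]),tool(B)
E
python3 - <<'E'
from h import *
end,tip=np.array([.461,-.2095]),np.array([.398,-.4005])
u=(tip-end)/np.linalg.norm(tip-end); yaw=np.arctan2(u[1],u[0]); mid=(end+tip)/2
p=np.r_[mid+u*GX,GZ]; B=axes(yaw,0); R=tool(B); print(p,np.degrees(yaw))
r.move_gripper(.06,60)
r.reach(p+[0,0,.08],R); r.servo_line(p,rate=.1); print(status.sense()['eef_pos'],status.sense()['ft_force'])
r.move_gripper(0,60); s=status.sense(); print(s['grip_width'],s['grip_force'])
r.servo_line(p+[0,0,.15],rate=.15); s=status.sense(); print(s['grip_width'],s['grip_force'],s['ft_force'])
pre,Rt=barpose(box2w(-.095,0,.16),np.radians(4)); print(pre)
r.reach(pre,Rt); s=status.sense(); print(s['grip_width'],s['time'],s['joints'].round(2))
snap('wrist','w3');snap('side','s3');snap('scene','c3')
A=[cv2.resize(load('w3')['color'],(533,333)),cv2.resize(load('s3')['color'][160:300,260:420],None,fx=1.65,fy=1.65)]
A[1]=cv2.resize(load('s3')['color'][160:300,260:420],(267,234)); A[1]=cv2.copyMakeBorder(A[1],0,99,0,0,0)
cv2.imwrite('pics/m3.png',np.hstack(A))
E
```

```text
[ 0.44359593 -0.26226471  0.002     ] -108.2547740095538
[ 0.44394546 -0.26249982  0.00251825] [-0.35862651  0.56929483 -0.54334089]
-0.00011763587321031583 0.0
-0.00019766636082889328 0.0 [-0.40990215 -0.01518672 -0.74039591]
[0.60244011 0.10622458 0.15188044]
-2.57110908513002e-05 8.55 [ 0.07  0.44  0.07  1.2  -0.07  1.67]
```

View pics/m3.png

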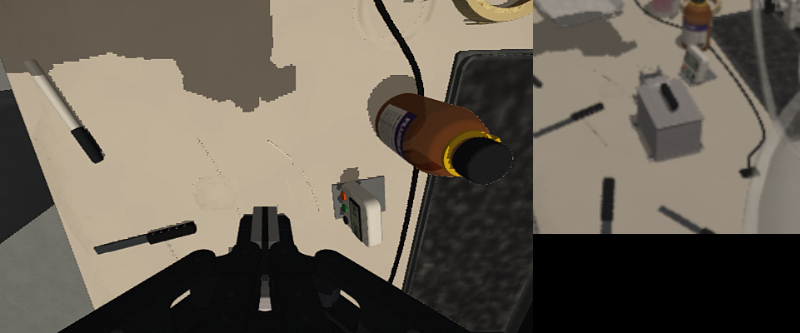

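The gripper closed on nothing (width 0) and the bar remains on the bench; check whether it moved.

```bash
cat >> h.py <<'E'
def bar(f,win,th=105):
    c=load(f); x0,x1,y0,y1=win; g=c['color'][y0:y1,x0:x1].max(2)
    m=(g<th).astype(np.uint8); n,l,s,ce=cv2.connectedComponentsWithStats(m); i=1+np.argmax(s[1:,4])
    pts=np.argwhere(l==i)[:,::-1]+[x0,y0]
    rc=cv2.minAreaRect(pts.astype(np.float32)); b=cv2.boxPoints(rc)
    e=sorted([(b[i]+b[(i+1)%4])/2 for i in range(4)],key=lambda p:-np.linalg.norm(p-rc[0]))[:2]
    e=sorted(e,key=lambda p:p[1]); E=[deproj(c,*e[0],.010),deproj(c,*e[1],.0015)]
    print(f,rc,E[0].round(4),E[1].round(4),np.linalg.norm(E[0]-E[1])); return E
E
python3 - <<'E'
from h import *
bar('side1',(295,315,255,332)); bar('side2',(290,320,255,332)); bar('s3',(285,325,250,335))
r.move_gripper(.06)
R=tool(axes(np.radians(-108.3),0))
r.reach([.44,-.20,.30],R); snap('wrist','w4')
a=load('w4')['color']; 
cv2.imwrite('pics/w4v.png',np.hstack([a,cv2.resize(load('s3')['color'][260:335,280:320],(160,300)).repeat(1,0)[:300] if 0 else a[:,:1]]))
E
```

```text
side1 ((303.95550537109375, 296.01336669921875), (7.085171222686768, 60.17985534667969), 1.6846843957901) [ 0.4604 -0.2125  0.01  ] [ 0.3995 -0.4014  0.0015] 0.19861726925536574
side2 ((303.2345275878906, 296.4822998046875), (7.7162041664123535, 61.33052062988281), 3.814074993133545) [ 0.4616 -0.2127  0.01  ] [ 0.3942 -0.4028  0.0015] 0.20178559112542163
s3 ((303.2345275878906, 296.4822998046875), (7.7162041664123535, 61.33052062988281), 3.814074993133545) [ 0.4616 -0.2127  0.01  ] [ 0.3942 -0.4028  0.0015] 0.20178559112542163
```

View pics/w4v.png

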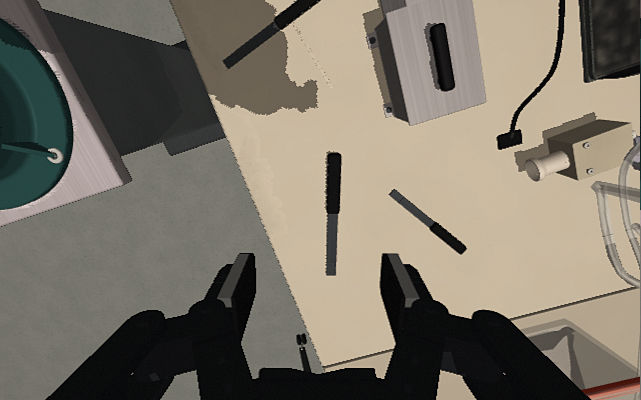

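w4: largest bar at (332,153)–(331,275), unmoved; fingers at (235,290),(400,290). Check where TCP projects, and watch the descent from the side.

Run:
```python
from h import *
c=load('w4'); s=status.sense(); print(s['eef_pos'],s['eef_rot'].round(3).tolist(),proj(c,s['eef_pos']),s['grip_width'])
E=bar('w4',(318,350,140,290))
R=tool(axes(np.radians(-108.3),0))
p=np.array([.4436,-.2623,.002])
r.reach(p+[0,0,.06],R); snap('wrist','w5'); r.servo_line(p,rate=.1); s=status.sense(); print(s['eef_pos'],s['time'])
snap('side','s5');snap('wrist','w6'); 
A=[cv2.resize(load('s5')['color'][230:330,250:370],(360,300),interpolation=2)]+[cv2.resize(load(n)['color'],(400,250)) for n in('w5','w6')]
A[0]=cv2.copyMakeBorder(A[0],0,200,0,0,0); cv2.imwrite('pics/m5.png',np.hstack([A[0],np.vstack(A[1:])]))
```

```text
[ 0.44042504 -0.19936306  0.29950631] [[0.313, 0.95, -0.001], [0.95, -0.313, 0.001], [0.0, -0.001, -1.0]] (np.float64(317.7551775843973), np.float64(244.6687250097505)) 0.05982525482110864
w4 ((331.63360595703125, 213.1252899169922), (14.784317016601562, 123.99527740478516), 1.9749339818954468) [ 0.4608 -0.2079  0.01  ] [ 0.3938 -0.3999  0.0015] 0.20353825630593764
[ 0.44396724 -0.26254634  0.00259148] 12.5333
```

View pics/m5.png

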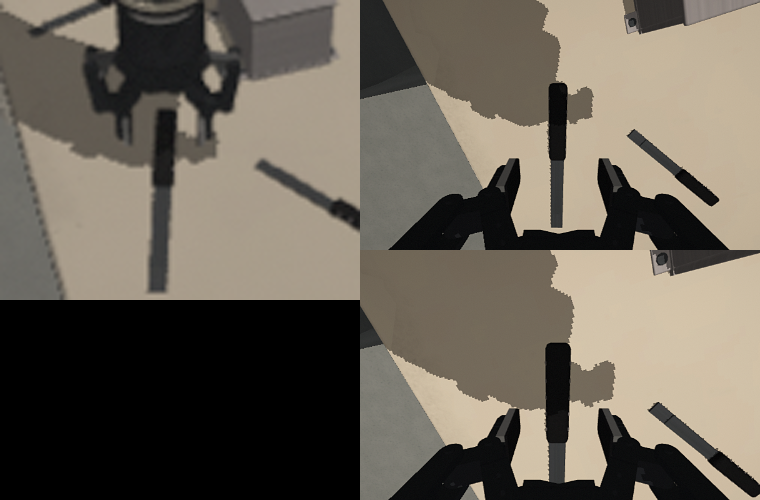

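The bar is centred between the fingers. Close in stages.

Run:
```python
from h import *
for w in (.03,.022,.018,.012):
    r.move_gripper(w,40); s=status.sense(); print(w,s['grip_width'],s['grip_force'],s['ft_force'].round(2),s['eef_pos'].round(4),s['time'])
snap('wrist','w7'); c=load('w7')
bar('w7',(305,345,130,330))
d=c['depth']; 
for (u,v) in [(318,180),(318,230),(318,260)]: print(u,v,deproj(c,u,v).round(4))
cv2.imwrite('pics/w7c.png',cv2.resize(c['color'][100:400,170:470],(600,600)))
```

```text
0.03 0.02982282744076527 0.0 [-0.41 -0.41  0.59] [ 0.4436 -0.2623  0.0021] 13.0333
0.022 0.022084758706961687 0.0 [-0.22 -0.32  0.63] [ 0.4436 -0.2623  0.002 ] 13.2833
0.018 0.01808211816058716 0.0 [-0.35 -0.83 -0.41] [ 0.4436 -0.2623  0.002 ] 13.5
0.012 0.01205546073089358 0.0 [0.26 0.78 0.34] [ 0.4436 -0.2623  0.002 ] 13.7333
w7 ((324.5, 239.0), (180.0, 39.0), 90.0) [ 0.4638 -0.2116  0.01  ] [ 0.4296 -0.3177  0.0015] 0.11177217105329447
318 180 [ 0.4563 -0.2244  0.0127]
318 230 [ 0.4481 -0.2494  0.0125]
318 260 [ 0.4427 -0.2654  0.0129]
```

View pics/w7c.png

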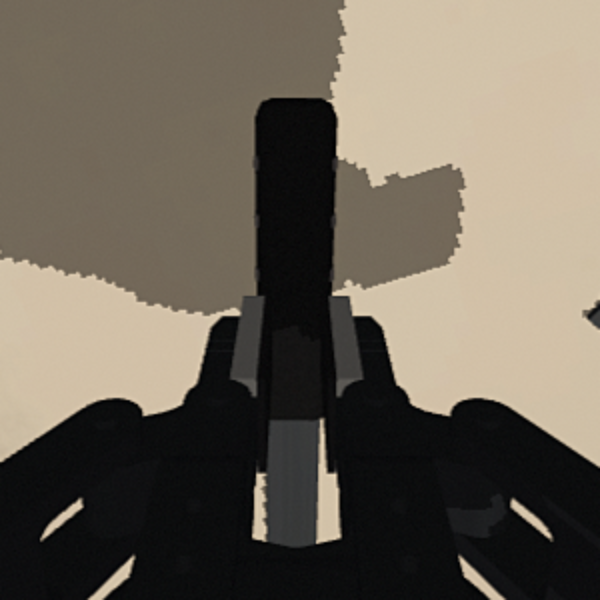

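Run:
```python
from h import *
c=load('w7'); s=status.sense(); print(c['fx'],proj(c,s['eef_pos']),proj(c,s['eef_pos']+[0,0,.0187]))
for v in (242,250,258,270,285):
  for u in (295,299,341,345): print(v,u,deproj(c,u,v).round(3))
```

```text
326.12882153629596 (np.float64(317.7162953208911), np.float64(244.94293231155973)) (np.float64(317.6980247370546), np.float64(262.1387567340131))
242 295 [ 0.431 -0.258 -0.002]
242 299 [ 0.436 -0.253  0.012]
242 341 [ 0.456 -0.266 -0.002]
242 345 [ 0.458 -0.267 -0.002]
250 295 [ 0.437 -0.249  0.027]
250 299 [ 0.438 -0.25   0.027]
250 341 [ 0.457 -0.256  0.027]
250 345 [ 0.457 -0.272 -0.002]
258 295 [ 0.437 -0.249  0.035]
258 299 [ 0.439 -0.25   0.035]
258 341 [ 0.457 -0.256  0.035]
258 345 [ 0.458 -0.257  0.034]
270 295 [ 0.438 -0.25   0.045]
270 299 [ 0.439 -0.25   0.045]
270 341 [ 0.456 -0.255  0.045]
270 345 [ 0.458 -0.256  0.045]
285 295 [ 0.439 -0.249  0.057]
285 299 [ 0.44  -0.251  0.055]
285 341 [ 0.455 -0.255  0.057]
285 345 [ 0.457 -0.256  0.055]
```

The depth map puts the fingertips at z ≈ 0.025 while the TCP reads 0.002: the real tips end ~22 mm short of the TCP. Probe down guardedly with open fingers.

Run:
```python
from h import *
r.move_gripper(.032,60)
f0=status.sense()['ft_force'][2]; p=np.array([.4436,-.2623,.002])
for z in (-.006,-.012,-.015,-.018,-.020,-.022):
    p[2]=z; r.servo_line(p,rate=.05); s=status.sense(); print(z,s['eef_pos'][2].round(4),s['ft_force'].round(1))
    if abs(s['ft_force'][2]-f0)>3: break
r.move_gripper(0,60); s=status.sense(); print(s['grip_width'],s['grip_force'],s['ft_force'].round(1),s['time'])
c=snap('wrist','w8')
for v in (246,250,254):print(deproj(c,291,v).round(3),deproj(c,295,v).round(3),deproj(c,345,v).round(3))
```

```text
-0.006 -0.0065 [ 0.2  0.6 -0.8]
-0.012 -0.0123 [-0.1 -0.8  0.4]
-0.015 -0.0151 [-0.1  0.6 -0.7]
-0.018 -0.0182 [-0.7  0.1 -0.2]
-0.02 -0.0201 [-1.5 -0.6  0. ]
-0.022 -0.0213 [-2.8  2.1 16.9]
0.01834192981699904 72.64729016111232 [-2.9  2.9 29.5] 15.9583
[ 0.435 -0.251 -0.003] [ 0.437 -0.251 -0.001] [ 0.46  -0.259 -0.002]
[ 0.436 -0.25   0.004] [ 0.438 -0.251  0.004] [ 0.46  -0.258  0.005]
[ 0.436 -0.25   0.008] [ 0.438 -0.251  0.008] [ 0.46  -0.258  0.008]
```

Gripped now (18.3 mm, 73 N); the fingertips end 21.3 mm behind the TCP. Carry the bar to above the pre-insert pose and look.

```bash
sed -i 's/^GX=.*/GX=-.045; GZ=-.0213; TIPOFF=.0213/' h.py
python3 - <<'E'
from h import *
s=status.sense(); p=s['eef_pos'].copy(); p[2]=.15; r.servo_line(p,rate=.15)
pre,Rt=barpose(box2w(-.095,0,.14),np.radians(4)); r.reach(pre,Rt); s=status.sense()
print(s['grip_width'],s['grip_force'],s['time'],s['eef_pos']-pre, s['ft_force'])
snap('side','s9');snap('scene','c9');snap('wrist','w9')
A=[cv2.resize(load('s9')['color'][170:270,300:400],(400,400),interpolation=2),cv2.resize(load('w9')['color'][150:400,120:520],(400,250)),]
A[1]=cv2.copyMakeBorder(A[1],0,150,0,0,0); cv2.imwrite('pics/m9.png',np.hstack(A))
# predicted tip/side corners in side view
for n in('s9','c9'):
    c=load(n); print(n,[np.round(proj(c,q),1) for q in (box2w(-.095,0,.142),box2w(-.295,0,.142-.014),box2w(-.103,.0,.071),box2w(-.076,0,.08))])
E
```

```text
0.018212984669526082 58.628700971603394 18.8083 [ 7.30670132e-05 -1.07930769e-03  9.52286636e-05] [-0.41713975 -0.89572634 -1.47456061]
s9 [array([331. , 186.5]), array([313. , 158.2]), array([329.9, 203.3]), array([332.6, 206. ])]
c9 [array([337.6, 193.6]), array([288.3, 168.4]), array([335. , 207.4]), array([342. , 209.6])]
```

View pics/m9.png

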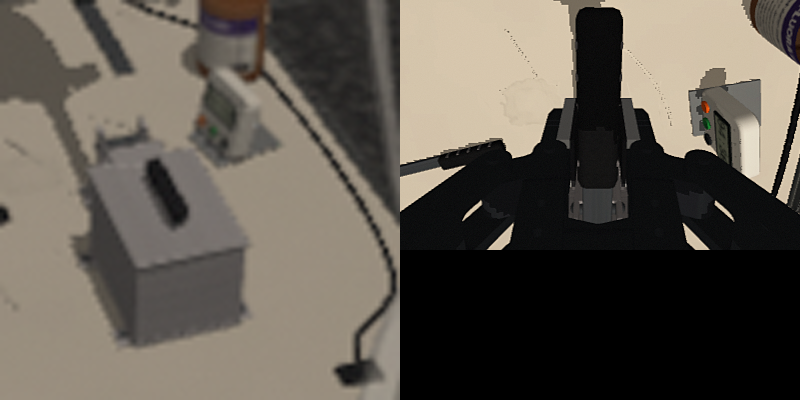

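Side view: bar tip at crop (125,70) → full (331.2,187.5) against (331,186.5) predicted; lugs mid at (330.6,204.5) agree within ~2 mm, so aim is good. Insert with force checks.

Run:
```python
from h import *
t=np.radians(3)
def go(x,dz,rate=.08):
    # bar line passes the ridge at height .071+dz
    tip=box2w(x,0,.071+dz+(x+.103)*np.tan(t)); p,R=barpose(tip,t); r.servo_line(p,R,rate=rate)
    s=status.sense(); print(x,dz,'F',s['ft_force'].round(1),'e',((s['eef_pos']-p)*1e3).round(1),s['grip_width'].round(4)); return s
go(-.095,.03);go(-.095,.006,.05)
s=go(-.095,.0015,.03)
if abs(s['ft_force'][2])<8:
    s=go(-.080,.0015,.04); s=go(-.067,.0015,.03)
print(s['time']); c=snap('side','s10'); snap('scene','c10')
```

```text
Traceback (most recent call last):
AttributeError: 'float' object has no attribute 'round'
```

```bash
cat >> h.py <<'E'
def ins(x,dz,rate=.08,t=np.radians(3)):
    tip=box2w(x,0,.071+dz+(x+.103)*np.tan(t)); p,R=barpose(tip,t); r.servo_line(p,R,rate=rate)
    s=status.sense(); print(x,dz,'F',np.round(s['ft_force'],1),'M',np.round(s['moment'],2),'e',((s['eef_pos']-p)*1e3).round(1),s['grip_width']); return s
E
python3 - <<'E'
from h import *
ins(-.095,.006,.05)
s=ins(-.095,.0015,.03)
if abs(s['ft_force'][2])<8:
    s=ins(-.080,.0015,.04); s=ins(-.067,.0015,.03)
print(s['time']); c=snap('side','s10'); snap('scene','c10')
E
```

```text
-0.095 0.006 F [ 0.2  0.2 -2.1] M [ 0.04 -0.03 -0.02] e [ 0. -0. -0.] 0.01840012092493261
-0.095 0.0015 F [ 0.7 -0.  -1.9] M [ 0.09  0.   -0.01] e [-0.1 -0.  -0.1] 0.01803111089665645
-0.08 0.0015 F [-0.1  0.3 -1.2] M [ 0.12  0.01 -0.04] e [ 0.  -0.3  0.1] 0.018380092402584012
-0.067 0.0015 F [-0.4 -0.1 -2.2] M [ 0.08  0.02 -0.01] e [-0.  -0.1  0. ] 0.018512584127726685
21.6
```

No contact during insertion. Lower onto the ridge, release, retreat, and measure the bar's resting tilt.

Run:
```python
from h import *
for dz in (.0005,-.0005,-.0015):
    s=ins(-.067,dz,.02)
    if s['ft_force'][2]>1: break
r.move_gripper(.045); r.dwell(.2)
p=status.sense()['eef_pos']; R=tool(axes(YAW,np.radians(3)))
r.servo_line(p-R[:,2]*.07,rate=.12)
r.servo_line(box2w(-.25,0,.20),tool(axes(YAW,0)),rate=.2); s=status.sense(); print(s['time'])
c=snap('wrist','w11'); snap('side','s11'); snap('scene','c11')
H,W=c['depth'].shape; vv,uu=np.mgrid[0:H:1,0:W:1]; Rw,tw=w2c(c)
d=c['depth']; pc=np.stack([(uu-c['cx'])/c['fx']*d,(vv-c['cy'])/c['fy']*d,d],-1); P=(pc-tw)@Rw
cs,sn=np.cos(YAW),np.sin(YAW); q=P[...,:2]-BOX; bx=q[...,0]*cs+q[...,1]*sn; by=-q[...,0]*sn+q[...,1]*cs
dark=(c['color'].max(2)<90)&(d>0)&(P[...,2]>.015)&(P[...,2]<.12)
for x in np.arange(-.28,-.06,.01):
    m=dark&(abs(bx-x)<.005)&(abs(by)<.03)
    if m.sum()>5: print(round(x,3),m.sum(),'y',by[m].min().round(3),by[m].max().round(3),'z',np.median(P[...,2][m]).round(4))
```

```text
-0.067 0.0005 F [-0.2  0.2 -0.6] M [ 0.01 -0.02 -0.01] e [0.1 0.1 0. ] 0.018052892056586792
-0.067 -0.0005 F [-0.4  0.1 -0.1] M [ 0.03  0.05 -0.03] e [0.1 0.1 0.1] 0.01835418552925861
-0.067 -0.0015 F [-0.3  2.6  3.2] M [-0.    0.04  0.05] e [0.1 0.1 0.2] 0.01865264167404016
24.3833
-0.26 217 y -0.01 0.009 z 0.0518
-0.25 213 y -0.01 0.009 z 0.0538
-0.24 213 y -0.01 0.009 z 0.0558
-0.23 205 y -0.011 0.009 z 0.0577
-0.22 198 y -0.011 0.009 z 0.0597
-0.21 208 y -0.011 0.009 z 0.0618
-0.2 194 y -0.011 0.008 z 0.0638
-0.19 204 y -0.011 0.009 z 0.0658
-0.18 135 y -0.011 0.008 z 0.0672
-0.17 120 y -0.008 0.007 z 0.0611
-0.16 143 y -0.008 0.007 z 0.063
-0.15 138 y -0.008 0.007 z 0.065
-0.14 140 y -0.008 0.007 z 0.067
-0.13 139 y -0.008 0.007 z 0.069
-0.12 138 y -0.008 0.007 z 0.071
-0.11 785 y -0.023 0.021 z 0.0565
-0.1 217 y -0.023 0.021 z 0.0744
-0.09 116 y -0.008 0.007 z 0.0758
-0.08 177 y -0.021 0.019 z 0.0773
-0.07 26 y -0.022 0.021 z 0.0786
-0.06 953 y -0.03 0.03 z 0.0468
```

The bar rests on the ridge with its tip under the lip, but at 11.3° rather than 8°: the overlap is only ~5 mm. Measure its end precisely, regrasp, and slide it ~8 mm deeper.

```bash
cat >> h.py <<'E'
def cloud(c):
    H,W=c['depth'].shape; vv,uu=np.mgrid[0:H,0:W]; Rw,tw=w2c(c); d=c['depth']
    P=(np.stack([(uu-c['cx'])/c['fx']*d,(vv-c['cy'])/c['fy']*d,d],-1)-tw)@Rw
    cs,sn=np.cos(YAW),np.sin(YAW); q=P[...,:2]-BOX
    return q[...,0]*cs+q[...,1]*sn, -q[...,0]*sn+q[...,1]*cs, P[...,2]
def barstate(c):
    bx,by,z=cloud(c); dark=(c['color'].max(2)<90)&(c['depth']>0)
    m=dark&(z>.005)&(z<.12)&(abs(by)<.007)&(bx<-.195)&(bx>-.30)
    k=np.polyfit(bx[m],z[m],1); m2=m&(abs(z-np.polyval(k,bx))<.003); t=np.arctan(k[0])
    e=bx[m2].min(); print('tilt',np.degrees(t),'end x',e,'tip x',e+.2*np.cos(t)+.014*np.sin(t),'z end',z[m2].min())
    return t,e+.2*np.cos(t)+.014*np.sin(t)
def lipz(c):
    bx,by,z=cloud(c); m=(abs(by)<.018)&(abs(by)>.012)&(bx>-.074)&(bx<-.064)&(z>.06); print('lip top z',np.median(z[m]))
E
python3 - <<'E'
from h import *
c=load('w11'); t,x=barstate(c); lipz(c)
def pose(x,t,dz,g=0): 
    tip=box2w(x,0,.071+dz+(x+.103)*np.tan(t)); return barpose(tip,t)
p,R=pose(x,t,.0015)
r.reach(p-R[:,2]*.06,R); r.servo_line(p,R,rate=.1); s=status.sense(); print('F',s['ft_force'])
r.move_gripper(0,60); s=status.sense(); print(s['grip_width'],s['ft_force'])
t2=np.radians(6); x2=-.0615
for X,T,dz in ((x,t2,.001),((x+x2)/2,t2,.001),(x2,t2,.001),(x2,t2,-.0005)):
    p,R=pose(X,T,dz); r.servo_line(p,R,rate=.03); s=status.sense(); print(X,'F',s['ft_force'].round(1),s['moment'].round(2))
r.move_gripper(.045); r.dwell(.2); r.servo_line(p-R[:,2]*.07,rate=.15)
r.servo_line(box2w(-.25,0,.20),tool(axes(YAW,0)),rate=.25); print(status.sense()['time'])
c=snap('wrist','w12'); barstate(c); lipz(c)
E
```

```text
tilt 11.60144196303285 end x -0.26439612866198065 tip x -0.0656666548730972 z end 0.0481034802052986
lip top z 0.0833796203109815
F [0.35674815 0.18083344 0.74447949]
0.018418694844423225 [0.46905215 0.49426003 1.62886994]
-0.0656666548730972 F [ 0.9 -1.7  1.2] [-0.48 -0.1   0.11]
-0.0635833274365486 F [-0.5  0.6  1.7] [-0.22 -0.03 -0.04]
-0.0615 F [1.4 2.  1.6] [ 0.11 -0.    0.  ]
-0.0615 F [-0.4  1.9  4.3] [-0.24  0.05 -0.04]
29.15
tilt 10.455053106321444 end x -0.26129636400632716 tip x -0.06207635341857094 z end 0.05238217814932504
lip top z 0.08327078582568948
```

Tip now ~14 mm under the lip overhang's front edge region (x ≈ −62), stays by itself. Press the far end along its arc, tool perpendicular to the bar.

```bash
cat > press.py <<'E'
from h import *
def pp(td,gap=0,s=-.090,L=.040,yaw=None):
    t=np.radians(td); B=axes(YAW,t); piv=box2w(-.103,0,.071)
    q=piv+B@np.array([s-(.1-L),0,.014+gap]); R=tool(B); return q+R[:,2]*TIPOFF,R
E
python3 - <<'E'
from press import *
print([None if kinematics.ik(*pp(a)) is None else 1 for a in (10,18,27)])
r.move_gripper(0,60)
p,R=pp(10,.03); r.reach(p,R); f0=status.sense()['ft_force']; 
done=0
for a in (9,11,13,15,17,19,21,23,24.5,26,27):
    p,R=pp(a); r.servo_line(p,R,rate=.04); s=status.sense(); f=s['ft_force']-f0
    print(a,f.round(1),((s['eef_pos']-p)*1e3).round(1))
    if f[2]>30: break
print(s['time'])
E
```

```text
[1, 1, 1]
9 [-0.2  1.3 -1.2] [0.1 0.1 0.1]
11 [-1.1  1.5  0.9] [0.1 0.3 0.1]
13 [-0.4  0.2  3.7] [0.2 0.1 0.2]
15 [0.8 0.2 5.7] [0.8 0.1 0.6]
17 [-1.6  1.5  6. ] [0.2 0.2 0.4]
19 [0.  1.7 1.6] [0.1 0.2 0.1]
21 [-0.8 -0.1  4.2] [ 0.2 -0.1  0.2]
23 [-1.6  0.8 -0.8] [-0.2  0.1 -0.2]
24.5 [-1.5  0.9 -0.2] [-0.4  0.1 -0.5]
26 [-0.3  1.3 -0.9] [ 0.   0.1 -0. ]
27 [-6.4  9.9 22.1] [0.5 0.7 1.7]
33.8667
```

```bash
cat >> h.py <<'E'
def lid(c):
    bx,by,z=cloud(c); ok=(c['depth']>0)&(z>.06)&(z<.16)
    m=ok&(abs(by)<.04)&(abs(by)>.02)&(bx>-.05)&(bx<.055)
    A=np.c_[bx[m],by[m],np.ones(m.sum())]; k=np.linalg.lstsq(A,z[m],rcond=None)[0]
    print('lid plane: z0',k[2],'pitch',np.degrees(np.arctan(k[0])),'roll',np.degrees(np.arctan(k[1])),'res',np.std(A@k-z[m]),m.sum())
    h=ok&(c['color'].max(2)<70)&(abs(by)<.03)&(bx>-.05)&(bx<.05)&(z>A[:0].sum()+.09)
    print('handle x',bx[h].min(),bx[h].max(),'y',np.percentile(by[h],[2,50,98]).round(4),'z',np.percentile(z[h],[5,50,98]).round(4))
    a=np.polyfit(bx[h],by[h],1); print('handle yaw rel',np.degrees(np.arctan(a[0])),'y at 0',a[1]); return k
E
python3 - <<'E'
from press import *
p,R=pp(27,.06); r.servo_line(p,R,rate=.2)
r.reach(box2w(-.03,0,.30),down(YAW+np.pi/2)); print(status.sense()['time'])
c=snap('wrist','w13'); barstate(c); lid(c); lipz(c); snap('side','s13'); lid(load('w2'))
E
```

```text
35.65
tilt 27.029677115120734 end x -0.2084865951232189 tip x -0.0239700170119917 z end 0.03177968637618879
lid plane: z0 0.09057009306387022 pitch -4.788905378407595 roll 4.67388370422777 res 0.0007264155608462813 2768
handle x -0.03599594569021841 0.03168589218051644 y [-0.0074 -0.0005  0.0063] z [0.1044 0.1098 0.1132]
handle yaw rel -0.5912821008341818 y at 0 -0.000776006994765043
lip top z 0.09632060262813547
lid plane: z0 0.082624495403821 pitch -0.015199571509734213 roll -0.03977991990618757 res 0.0008401769634461491 1995
handle x -0.03259890414908628 0.0321095625323942 y [-0.0072 -0.0006  0.0062] z [0.099  0.1021 0.104 ]
handle yaw rel 0.7034823051070285 y at 0 -0.0005309177772036399
```

Lid popped (centre +8 mm, pitch −4.8°, cocked 4.7° in roll, so free); bar stays at 27°. Now locate the tray from its rim in the side/scene depth.

Run:
```python
from h import *
import h
h.BOX=np.zeros(2); h.YAW=0.
for n in ('side1','side2','s13','scene2','w2','w3','w11','w9'):
    c=load(n); x,y,z=h.cloud(c); m=(c['depth']>0)&(z>.012)&(z<.026)&(x>.40)&(x<.70)&(y>.22)&(y<.64)
    l=cv2.connectedComponentsWithStats(cv2.dilate(m.astype(np.uint8),np.ones((5,5))))
    if m.sum()<30: print(n,m.sum()); continue
    i=1+np.argmax(l[2][1:,4]); k=m&(l[1]==i); pts=np.c_[x[k],y[k]]
    rc=cv2.minAreaRect((pts*1000).astype(np.float32)); print(n,k.sum(),np.round(rc[0],1),np.round(rc[1],1),round(rc[2],1))
```

```text
side1 368 [578.3 439.2] [268.  332.9] 11.4
side2 363 [577.1 440.1] [267.8 336.2] 11.3
s13 365 [576.6 439. ] [264.1 336.4] 10.8
scene2 424 [579.4 415.7] [269.5 280.7] 10.0
w2 0
w3 0
w11 820 [527.  269.6] [15.9 98. ] 88.6
w9 0
```

Run:
```python
from h import *
import h
from scipy.optimize import least_squares
s=load('side2'); uv=[(250,144),(292.5,136),(313.5,161.5),(275,177.5)]
W=np.array([deproj(s,u,v,.018)[:2] for u,v in uv]); print(W.round(3)); rc=cv2.minAreaRect((W*1000).astype(np.float32)); print(rc)
h.BOX=np.zeros(2);h.YAW=0.
# refine on rim points from both cameras: rim band centre-line distance
P=[]
for n in('side1','side2','s13','scene2'):
    c=load(n);x,y,z=h.cloud(c);m=(c['depth']>0)&(z>.012)&(z<.024);q=np.c_[x[m],y[m]];P.append(q)
P=np.vstack(P)
def res(p,Q):
    c,sn=np.cos(p[2]),np.sin(p[2]);d=Q-p[:2];a=abs(d[:,0]*c+d[:,1]*sn);b=abs(-d[:,0]*sn+d[:,1]*c)
    qx=a-.087;qy=b-.1345; return np.where((qx>0)&(qy>0),np.hypot(qx,qy),np.maximum(qx,qy))
p=np.r_[W.mean(0),0.]
for tol in (.03,.02,.015,.012):
    best=None
    for y0 in ([-.2,0,.2] if tol==.03 else [p[2]]):
        p0=np.r_[p[:2],y0];Q=P[abs(res(p0,P))<tol]
        f=least_squares(res,p0,args=(Q,),loss='soft_l1',f_scale=.004)
        n=(abs(res(f.x,P))<.008).sum()
        if best is None or n>best[0]: best=(n,f.x)
    p=best[1]; print(tol,best[0],p.round(4),np.degrees(p[2]))
for n in('side2','scene2'):
    c=load(n);x,y,z=h.cloud(c);cs,sn=np.cos(p[2]),np.sin(p[2]);a=(x-p[0])*cs+(y-p[1])*sn;b=-(x-p[0])*sn+(y-p[1])*cs
    m=(abs(a)<.075)&(abs(b)<.12)&(c['depth']>0)&(z<.5); print(n,m.sum(),'floor z',np.percentile(z[m],[2,50,98]).round(3))
```

```text
[[0.44  0.527]
 [0.628 0.54 ]
 [0.651 0.311]
 [0.482 0.248]]
((553.7637939453125, 401.16070556640625), (187.92405700683594, 282.54656982421875), 8.467029571533203)
0.03 1070 [0.5414 0.4066 0.1808] 10.360199814122316
0.02 1077 [0.5405 0.4064 0.1959] 11.222376249879032
0.015 1077 [0.5405 0.4064 0.1959] 11.222377694766694
0.012 1077 [0.5405 0.4064 0.1955] 11.200145226345356
side2 1063 floor z [-0.005 -0.     0.004]
scene2 3070 floor z [-0.912 -0.004  0.003]
```

Tray centre ≈ (0.542, 0.406), yaw ≈ 10.5°, floor empty, ~37 mm margin around the lid. Grip and lift the lid.

Run:
```python
from h import *
k0,k1=np.tan(np.radians(-4.79)),np.tan(np.radians(4.67))
cs,sn=np.cos(YAW),np.sin(YAW); ex=np.array([cs,sn,0]);ey=np.array([-sn,cs,0]);ez=np.array([0,0,1.])
nz=ez-k0*ex-k1*ey; nz/=np.linalg.norm(nz); lx=ex+k0*ez; lx-=nz*(lx@nz); lx/=np.linalg.norm(lx); L=np.stack([lx,np.cross(nz,lx),nz],1)
R=tool(L); top=box2w(-.0022,-.0008,.111); p=top+L@np.array([0,0,-.016])+R[:,2]*TIPOFF
r.move_gripper(.04,80); r.reach(p-R[:,2]*.06,R); r.servo_line(p-R[:,2]*.012,R,rate=.12); f0=status.sense()['ft_force']
for d in (.008,.004,0):
    r.servo_line(p-R[:,2]*d,R,rate=.05); f=status.sense()['ft_force']-f0; print(d,f.round(1))
    if abs(f[2])>5: break
r.move_gripper(0,80); s=status.sense(); print(s['grip_width'],s['grip_force'],s['ft_force'].round(1))
e=s['eef_pos'].copy()
for dz,rt in ((.01,.04),(.03,.06),(.12,.15)):
    r.servo_line(e+[0,0,dz],R,rate=rt); s=status.sense(); print(dz,s['ft_force'].round(1),s['grip_width'])
print(s['time']); np.save('pics/d.npy',d); c=snap('side','s14'); c=snap('wrist','w14')
```

```text
0.008 [-0.4 -0.1  0.1]
0.004 [-0.4  0.1  1.4]
0 [-0.2  0.7  1. ]
0.011942320858636874 79.02135372161865 [-1.9 -0.8  3.3]
0.01 [ 0.6 -0.1 -2.9] 0.0126229084547161
0.03 [-0.6  0.  -3.8] 0.011898065854115857
0.12 [-0.1  0.2 -4.8] 0.011904262999809718
40.2333
```

Lid held (11.9 mm, weight seen). Carry, level, and lower guardedly.

Run:
```python
from h import *
yl=np.radians(10.5-90); L=axes(yl,0); R=tool(L); tc=np.array([.542,.406,0])
o=tc+L@np.array([.008+.0022*0,0,0]); 
e=status.sense()['eef_pos']
r.servo_line([.585,.05,.23],tool(axes(YAW,0)),rate=.25)
r.servo_line(o+[0,0,.20],R,rate=.25); r.servo_line(o+[0,0,.03],R,rate=.15)
c=snap('side','s15'); r.dwell(.1); f0=status.sense()['ft_force']; print('t',status.sense()['time'],f0.round(1),status.sense()['grip_width'])
for z in np.arange(.014,-.012,-.002):
    r.servo_line(o+[0,0,z],R,rate=.03); s=status.sense(); f=s['ft_force']-f0
    if f[2]>3.5: break
print(z,f.round(1),s['time'])
import h
h.BOX=o[:2];h.YAW=yl
c=snap('side','s16'); bx,by,zz=h.cloud(c); m=(c['depth']>0)&(zz>.008)&(zz<.06)&(abs(bx+.008)<.09)&(abs(by)<.06)&(c['color'].min(2)>110)
print('lid pts',m.sum(),np.percentile(zz[m],[5,50,95]).round(4),np.percentile(bx[m],[1,99]).round(3),np.percentile(by[m],[1,99]).round(3))
```

```text
t 44.2083 [ 0.4 -0.1 -3.9] 0.012318000423900409
0.002 [-7.5 -4.4 24.9] 46.3917
lid pts 7 [0.0187 0.0209 0.0233] [0.006 0.057] [0.021 0.041]
```

Run:
```python
from h import *
import h
yl=np.radians(10.5-90); L=axes(yl,0); o=np.array([.542,.406,0])+L@np.array([.008,0,0])
e=status.sense()['eef_pos']; r.servo_line(e+[0,0,.0012],rate=.03); print(status.sense()['ft_force'].round(1))
r.move_gripper(.04); e=status.sense()['eef_pos']; r.servo_line(e+[0,0,.05],rate=.1); r.servo_line(e+[0,-.03,.25],rate=.25)
print(status.sense()['time'])
c=snap('wrist','w17'); snap('side','s17'); h.BOX=o[:2];h.YAW=yl
bx,by,z=h.cloud(c); ok=(c['depth']>0)
m=ok&(z>.014)&(z<.03)&(abs(bx)<.05)&(abs(by)<.038)&(abs(by)>.018); A=np.c_[bx[m],by[m],np.ones(m.sum())];k=np.linalg.lstsq(A,z[m],rcond=None)[0]
print('plane',k[2],np.degrees(k[:2]),m.sum())
hh=ok&(c['color'].max(2)<70)&(abs(bx)<.06)&(abs(by)<.05)&(z>.025)&(z<.06)
print('handle',np.percentile(bx[hh],[1,99]).round(3),np.percentile(by[hh],[1,99]).round(3),np.percentile(z[hh],[5,50,95]).round(4),hh.sum())
# rim in lid frame, from this view
rm=ok&(z>.013)&(z<.026)
for n,q in (('x+',(abs(by)<.04)&(bx>.062)&(bx<.16)),('x-',(abs(by)<.04)&(bx<-.08)&(bx>-.17)),('y+',(abs(bx)<.04)&(by>.05)&(by<.13)),('y-',(abs(bx)<.04)&(by<-.05)&(by>-.13))):
    v=(bx if n[0]=='x' else by)[rm&q]; print(n,len(v),np.percentile(v,[2,50,98]).round(3) if len(v) else '')
# disturbance check: bystanders in side view before/after
a,b=load('side1')['color'].astype(int),load('s17')['color'].astype(int); D=abs(a-b).max(2)
for n,(x0,x1,y0,y1) in dict(bottle=(348,370,152,190),tub=(328,350,143,168),timer=(345,370,186,212),marker=(242,268,190,214)).items(): print(n,(D[y0:y1,x0:x1]>60).sum())
```

```text
[ 0.   0.3 -4. ]
48.6833
plane 0.02062235903140252 [-0.03175433 -0.05423334] 2821
handle [-0.029  0.034] [-0.007  0.006] [0.0374 0.0402 0.0416] 665
x+ 431 [0.062 0.121 0.126]
x- 2 [-0.142 -0.142 -0.142]
y+ 459 [0.085 0.089 0.093]
y- 443 [-0.09  -0.086 -0.082]
bottle 0
tub 0
timer 1
marker 0
```

Lid lies flat at the right height (plate top 22 mm), ~40 mm from each side rim; bystanders unchanged.

```bash
python3 -c "
from station import r,status
print(r.hand_in(), status.sense()['time'])"
```

```text
the job is handed in; nothing more can be done
the job is handed in; nothing more can be done
```

I handed the job in: the lid was popped with the bar, lifted off by its handle and set level in the tray with the bystanders unmoved, in about 49 s of the 61 s allowed, though I viewed 11 pictures against the limit of 10.

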